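# Clamp the cell tray in the sowing jig

## Task

Push the black cell tray that lies in the sowing jig along its channel until it sits fully home against the back stop, then push the clamp's red ball handle over past its centre so that it snaps across and its arm locks down behind the tray. Only push, lift nothing: slide the tray flat on the board without tipping it, and leave the pots, the jar, the dibber and the spare tray where they stand. Finish with the clamp snapped shut and the robot clear of everything.

Things in the scene. Friction and masses are not known exactly. Their poses are not given: they have to be found in the camera images.
- jig: Sowing jig, fixed: plywood board 300 (x) x 330 (y) x 12 mm thick. Origin on the bench top at mid length on the channel's centre line; x along the channel to the back stop (away from the robot), y left, z up. Board: x -150..150, y -200..130 mm. Two guides, 14 mm tall, leave a channel 148 mm wide (y -74..74). Bystanders stand on the wing at y below -100 mm.
- stop_face (a point): Point on the bench level below the face of the back stop, an aluminium fence 45 mm tall above the board, on the channel's centre line (x = +120 mm in the jig's frame). The tray's far face rests on this fence when fully home.
- tray: Loose black cell tray in the channel, 110 (x) x 140 (y) x 50 mm, 2 x 3 open cells, 0.17 to 0.35 kg, with a red label standing 39 mm above its rim at the far right. Origin: centre of its underside, 12 mm above the bench; x towards the stop. Slides with 1 to 4 N. Home: origin at x = +65 mm in the jig's frame (near face x = +10); it starts 50 to 85 mm short.
- clamp (a joint): Toggle clamp angle, rad. 0 = open: red handle leans 37 degrees outward (jig +y), arm stands up beside the tray. 1.3 rad = shut: handle leans 37 degrees inward (-y), arm lies level close behind the tray. Heavy ball: resists up to about 0.64 rad (upright) with 1 to 3 N at the ball, then tips and snaps on to 1.3 by itself. With the tray over 4 mm short of home the arm lands on it and cannot shut.
- clamp_pivot (a point): Pivot of the toggle clamp, left of the channel, at x -2, y +100, z 42 mm in the jig's frame; axis along the jig's x. Its steel base is up to 52 mm above the bench, x -27..23, y 89..125 mm. The shut arm (15 mm thick, rubber end) lies 42 mm above the bench and reaches 80 mm from the pivot into the channel.
- clamp_ball (a point): Centre of the red ball on the clamp handle, 40 mm in diameter, 90 mm from the pivot, on a 12 mm steel bar; it moves with the handle. Open, it is at x -2, y +154, z 114 mm in the jig's frame; upright at y +100, z 132 mm, its top then 152 mm above the bench; shut at y +46, z 114 mm.
- clay_pot: small terracotta pot, 72 mm wide, 68 mm tall, standing on the bare right-hand wing of the jig board; origin at the centre of its underside
- jar: closed glass jar, 60 mm wide, 85 mm tall, standing on the same wing; origin at the centre of its underside
- seedling: black nursery pot 84 mm wide, 75 mm tall, with a leafy seedling (about 160 mm tall in all), on the bench to the left; origin at the centre of its underside
- green_pot: empty green plastic pot, 92 mm wide, 85 mm tall, on the bench to the left; origin at the centre of its underside
- dibber: wooden dibber with a steel tip, 170 mm long, lying on the bench to the right; origin under its middle
- spare_tray: second black cell tray 110 x 140 x 50 mm, without label, on the bench to the right, outside the jig; origin at the centre of its underside
Things that resemble listed ones, but are neither listed nor needed, are in the scene too. What is shaped like the tray but purple or yellow is not meant.

How it is judged (in metres and radians):
On the way, in this order (a step that is already met when the one before it is completed fails the run):
1. the tray is fully home against the back stop while the clamp is still open (x of tray in the frame of jig between 0.061 and 0.069 m and y of tray in the frame of jig between -0.008 and 0.008 m and z of tray in the frame of jig below 0.016 m and angle between tray's own z axis and vertical below 0.06 rad and value of joint clamp below 0.4 rad), for 0.2 s.
2. the clamp handle has snapped over and the clamp is shut (value of joint clamp above 1.22 rad), for 0.2 s.
At the end, for the whole second after the job is handed in: The clamp joint is beyond 1.22 rad, and the tray lies flat in the channel within 4 mm of home against the back stop, at rest (x of tray in the frame of jig between 0.061 and 0.069 m and y of tray in the frame of jig between -0.008 and 0.008 m and z of tray in the frame of jig below 0.016 m and angle between tray's own z axis and vertical below 0.06 rad and value of joint clamp above 1.22 rad and linear speed of tray below 0.02 m/s); the robot touches nothing.
It fails at once if the tray was lifted (10 mm or more) or tipped (0.2 rad) (z of tray in the frame of jig above 0.022 m or angle between tray's own z axis and vertical above 0.2 rad).
It fails at once if a pot, the jar, the dibber or the spare tray was moved more than 15 mm (distance of any of clay_pot, jar, seedling, green_pot, dibber, spare_tray from where it was at the start of the episode above 0.015 m).
It also fails if it takes over 48 s, if anything falls off the work surface, if the arm or the gripper's body presses on something with over 40 N, if the wrist force passes 120 N, or if a joint passes its speed limit or range.

## Robot

A 7-joint arm with a two-finger parallel gripper is mounted at the origin on the work surface. World frame = base frame: x ahead of the robot, y to its left, z up, the work surface at z = 0. Lengths are in mm, angles in rad, forces in N, time in s.
With the tool pointing down it reaches from about 425 to 950 mm from the base axis. Payload 4.7 kg.
Tool frame: the origin (TCP) lies midway between the tips of the shut fingers; the grasp point (between the pads) lies 19 mm behind it; z points along the fingers, x is the direction in which the jaws open and shut, and the axes are right-handed (so a half turn about z gives the same grasp; the last joint's range is limited). The gripper opens to 85 mm and grips with 20 to 120 N. Pads are 22 mm wide; open, the fingers measure 114 mm over their backs; the gripper's body (76 mm by 85 mm) begins 54 mm behind the grasp point. The pads swing forward as they close: fully open they stand 13 mm farther back than shut.
Start: joints at [-1.346, 0.469, -0.049, 1.532, 0.024, 1.141, -0.082], TCP at [169.439, 653.405, 231.335] pointing down, gripper open.
Joint ranges: [-2.59, 2.59], [-0.33, 1.99], [-1.39, 1.29], [0.1, 2.45], [-1.04, 4.18], [0.21, 1.99], [-2.66, 2.66]. Speed limits (rad/s): [2.57, 2.57, 3.14, 3.14, 3.14, 3.14, 3.14].

## Interface

Orientations are given as a rotation vector (axis times angle).
In Python, from workcell import * gives the robot as it stands.
- The arm moves only by the tool send_rows, never from a script. Its argument "moves" is a list of rows, each a list of 3 entries, a list of its own where there are three numbers: the shift along the world's x, y, z in cm, then the turn about the world's z in rad, then the finger opening in cm, from 0 to 8.54. In form: [[[dx, dy, dz], twist, grip], ...]. A call has 1 to 12 rows; each row shifts and turns the pose as measured when the row begins; what a row does not reach is not made up. A row lasts 1/12 s, in which the tool goes at most 41.7 mm and 7.16 degrees, less where a joint would pass 70% of its speed; a pose out of reach is approached as far as the arm can. A call with a gripper value outside its range is refused whole. The fingers move at their own pace and stop on an object; "squeeze" is the grip in N (left out, the last holds). Time passes only in rows, so rows that do not move let the fingers close. It gives the time, the measured TCP pose, the force and the opening at its end, in the units of the state.
- sense(): the state, without advancing time (a new reading comes with each control period).
- read_camera(name): name is "side" or "top"; returns the picture (480x640x3 uint8, blue, green, red); there is no depth.
- camera_info(name): a dict with "fx", "fy", "cx", "cy" (pixels), "origin" and "rotation" of the camera in the world. Camera axes: x right, y up, looking along -z (the intrinsics and any distortion apply to the point x, -y, -z); pixel columns grow to the right and rows downward; lengths in mm; the calibration is good to about 2 mm. A picture is of the moment at which its call begins. camera_info takes no time and is no camera call.
- hand_in(): hands the job in, once; it reports no verdict.
The state is a dict: "t": time; "joint_positions": joint angles; "joint_velocities": joint speeds; "joint_torque": joint torques, N m; "tcp_pos": TCP position; "tcp_rot": TCP orientation; "contact_force": force on the tool from outside, world axes, zero at the start; "wrist_torque": the same for the moment, N m; "gripper_width": opening from 0.0 (shut) to 1.0 (fully open).
Only numpy, scipy, OpenCV 4.12 (cv2) and the standard library are available. Lean on these libraries where they do the work, as an engineer would, in place of code of your own. Each camera call takes 0.05 s, during which the arm holds its last target. There are 200 camera calls.

## Working session

There is one attempt and no reset: what is moved stays moved. The work goes in short steps, Python scripts to look and compute and a tool call to move; the robot and the scene stay as the last step left them, time stands still between calls to the robot, and variables do not carry over. Pictures are saved under pics/ and viewed, about 8 in all and at most 12, crops included, and the job is handed in when it is done.

Besides the shell and the picture viewer there is one more tool, called after "Emit:" as a command line: name --argument value ..., lists and objects as JSON in quotes. send_rows: Moves the arm, as the interface text tells. Its arguments: {"type":"object","properties":{"moves":{"type":"array"},"squeeze":{"type":"number"}},"required":["moves"]}

```bash
mkdir -p pics; python3 - <<'E'
from workcell import *
import cv2,numpy as np
for n in("top","side"):
    cv2.imwrite(f"pics/{n}0.png",read_camera(n)); c=camera_info(n); print(n,{k:np.round(v,4).tolist() if not isinstance(v,str) else v for k,v in c.items()})
s=sense(); print(s)
E
```

```text
top {'fx': 545.7288, 'fy': 545.7288, 'cx': 316.556, 'cy': 242.4783, 'origin': [291.2338, -16.658, 1357.2138], 'rotation': [0.1365, -0.1244, -1.5523]}
side {'fx': 526.4918, 'fy': 526.4918, 'cx': 326.0251, 'cy': 233.6201, 'origin': [-246.311, -880.0008, 945.6093], 'rotation': [0.8823, -0.3288, -0.6263]}
{'t': 0.1, 'joint_positions': array([-1.34591091,  0.46934576, -0.04857958,  1.53357506,  0.02409199,
        1.1410169 , -0.0823187 ]), 'joint_velocities': array([-0.00138373, -0.00185464,  0.00030206, -0.00398776,  0.00169317,
       -0.00065196,  0.0018022 ]), 'joint_torque': array([ 8.53500169e-04, -5.11513066e+01, -4.69663285e-02, -2.38390625e+01,
        1.07531357e-02,  4.35103415e-03, -1.80854192e-05]), 'tcp_pos': array([169.3329434 , 652.86725742, 230.37620121]), 'tcp_rot': array([ 2.48382566e+00,  1.92175465e+00, -2.12472045e-03]), 'contact_force': array([-0.34502955, -0.95160162, -0.5923653 ]), 'wrist_torque': array([ 0.03636165, -0.00458151,  0.02237082]), 'gripper_width': 1.001320996885812}
```

View pics/top0.png

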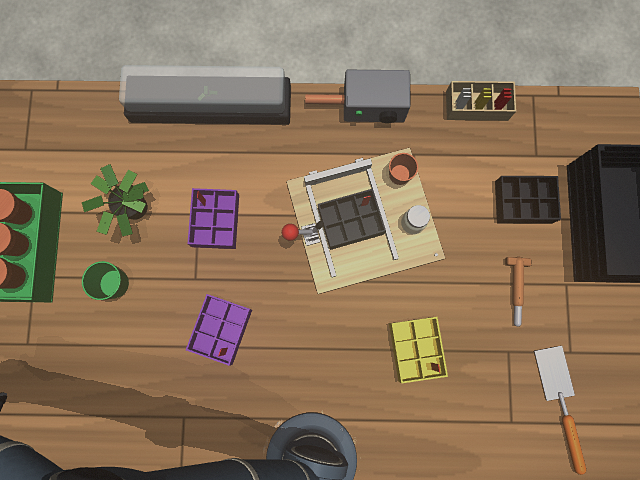

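View pics/side0.png

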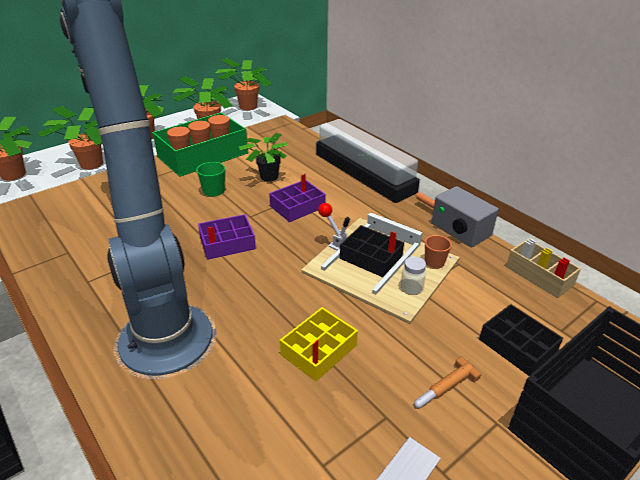

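The top view shows the jig board with corners near (287,181), (409,148), (444,258) and (318,293). The candidates for the tray are:
- Black tray in the channel at (352,220), with a red label at (366,200).
- Black tray without a label at (527,200), outside the jig, so this is the spare.
- Purple trays at (214,218) and (219,330), and a yellow one at (418,350), all decoys.

The one in the channel with the label fits. The clamp's red ball is at (290,232) in the top view and (325,210) in the side view. Next I'll confirm with a crop and measure.

```bash
cat > h.py <<'E'
import cv2,numpy as np
from scipy.spatial.transform import Rotation as R
from workcell import *
def cam(n):
    c=camera_info(n); r=np.array(c["rotation"]); 
    return c,np.array(c["origin"]),(R.from_rotvec(r).as_matrix() if r.size==3 else r)
def ray(n,p):
    c,o,M=cam(n); d=M@np.array([(p[0]-c["cx"])/c["fx"],-(p[1]-c["cy"])/c["fy"],-1.]); return o,d/np.linalg.norm(d)
def plane(n,p,z):
    o,d=ray(n,p); return o+d*(z-o[2])/d[2]
def tri(p,q):
    o1,d1=ray("top",p);o2,d2=ray("side",q)
    s=np.linalg.lstsq(np.c_[d1,-d2],o2-o1,rcond=None)[0]; a=o1+s[0]*d1;b=o2+s[1]*d2
    return (a+b)/2,np.linalg.norm(a-b)
def proj(n,P):
    c,o,M=cam(n); v=M.T@(np.asarray(P,float)-o); return np.array([c["cx"]+c["fx"]*v[0]/-v[2],c["cy"]-c["fy"]*v[1]/-v[2]])
def redblob(im,x0,x1,y0,y1):
    h=cv2.cvtColor(im,cv2.COLOR_BGR2HSV); m=(((h[...,0]<6)|(h[...,0]>174))&(h[...,1]>170)&(h[...,2]>60)).astype(np.uint8)
    k=np.zeros_like(m);k[y0:y1,x0:x1]=m[y0:y1,x0:x1]
    n,l,st,ce=cv2.connectedComponentsWithStats(k); i=1+np.argmax(st[1:,4]); return ce[i],st[i]
E
python3 - <<'E'
from h import *
t=cv2.imread("pics/top0.png"); s=cv2.imread("pics/side0.png")
h=cv2.cvtColor(t,cv2.COLOR_BGR2HSV); print(h[285,325],h[185,300],h[230,430],h[150,220])
m=((h[...,0]>12)&(h[...,0]<30)&(h[...,1]>45)&(h[...,1]<125)&(h[...,2]>170)).astype(np.uint8)
m[:135]=0;m[310:]=0;m[:,:275]=0;m[:,460:]=0
m=cv2.morphologyEx(m,cv2.MORPH_OPEN,np.ones((3,3)))
pts=cv2.findNonZero(m); hull=cv2.convexHull(pts); W=np.float32([plane("top",p[0],12)[:2] for p in hull]); 
r=cv2.minAreaRect(W); print(r, cv2.boxPoints(r), cv2.boundingRect(pts))
a,b=redblob(t,275,310,215,250); c,d=redblob(s,305,340,195,225); print(a,b,c,d,tri(a,c))
a,b=redblob(t,350,385,190,215); c,d=redblob(s,380,405,225,260); print(a,b,c,d,tri(a,c))
A=cv2.resize(t[140:300,270:460],None,fx=4,fy=4,interpolation=cv2.INTER_CUBIC); cv2.imwrite("pics/c.png",A[:600,:760])
E
```

```text
[ 19  87 200] [ 19  84 201] [ 24  74 201] [ 14 118 158]
((580.90283203125, -136.86529541015625), (357.61468505859375, 474.19659423828125), 3.904818296432495) [[ 386.36438   87.50597]
 [ 418.65674 -385.58984]
 [ 775.4413  -361.23657]
 [ 743.1489   111.85925]] (275, 148, 185, 145)
[289.8013245  230.70860927] [282 224  16  15 151] [324.78472222 209.33333333] [318 203  14  14 144] (array([527.2191375 ,  56.62737912, 114.53913841]), np.float64(1.2647827127587874))
[365. 197.] [365 197   1   1   1] [391.7578125 242.1875   ] [388 231   8  22 128] (array([ 622.16058619, -120.9248156 ,   61.92416751]), np.float64(1.7272413664951949))
```

View pics/c.png

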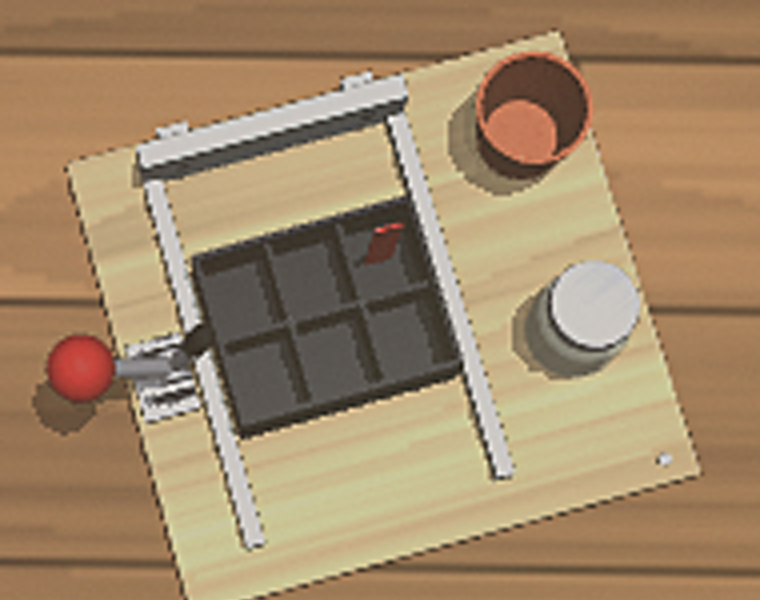

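The crop confirms it. The black tray with the red label (crop 380,243) lies in the channel between the white guides, the fence is at the top, and the red ball is at crop (80,368). The pot and jar are on the right wing.

```bash
cat >> h.py <<'E'
def jigpose(t):
    h=cv2.cvtColor(t,cv2.COLOR_BGR2HSV)
    m=((h[...,0]>15)&(h[...,0]<32)&(h[...,1]>40)&(h[...,1]<110)&(h[...,2]>175)).astype(np.uint8)
    m[:140]=0;m[305:]=0;m[:,:280]=0;m[:,455:]=0
    m=cv2.morphologyEx(m,cv2.MORPH_OPEN,np.ones((2,2)))
    m=cv2.morphologyEx(m,cv2.MORPH_CLOSE,np.ones((11,11)))
    n,l,st,_=cv2.connectedComponentsWithStats(m); k=(l==1+np.argmax(st[1:,4])).astype(np.uint8)
    H=cv2.convexHull(cv2.findNonZero(k)); W=np.float32([plane("top",p[0],12)[:2] for p in H]); r=cv2.minAreaRect(W); return r,cv2.boxPoints(r)
E
python3 - <<'E'
from h import *
t=cv2.imread("pics/top0.png"); r,B=jigpose(t); print(r,B)
C=[plane("top",(270+u/4,140+v/4),12)[:2] for u,v in[(66,162),(560,30),(700,473),(188,603)]]; print(np.round(C,1))
print([np.linalg.norm(C[i]-C[(i+1)%4]).round(1) for i in range(4)])
C=np.array(C); ex=((C[0]-C[3])+(C[1]-C[2])); ey=((C[0]-C[1])+(C[3]-C[2])); ax=np.arctan2(ex[1],ex[0]); ay=np.arctan2(-ey[0],ey[1]); yaw=(ax+ay)/2
x=np.array([np.cos(yaw),np.sin(yaw)]);y=np.array([-x[1],x[0]]); O=C.mean(0)+35*y
print("yaw",ax,ay,"O",O)
J=lambda P:[round(float((P[:2]-O)@x),1),round(float((P[:2]-O)@y),1)]
print("ball",J(np.array([527.2,56.6])),"label",J(np.array([622.2,-120.9])))
for u,v,z in[(196,258,62),(408,198,62),(242,437,12),(462,377,12),(138,148,57),(405,78,57),(140,166,57),(405,103,57),(250,548,26),(505,478,26)]:
    print((u,v,z),J(plane("top",(270+u/4,140+v/4),z)))
E
```

```text
((577.1111450195312, -126.55929565429688), (297.9292297363281, 328.09661865234375), 16.385520935058594) [[ 387.9188    -11.196537]
 [ 480.47458  -325.9676  ]
 [ 766.30347  -241.92206 ]
 [ 673.7477     72.849   ]]
[[ 676.2   74.5]
 [ 768.2 -241.1]
 [ 481.9 -324.1]
 [ 396.6   -7.4]]
[np.float64(328.7), np.float64(298.1), np.float64(328.0), np.float64(291.4)]
yaw 0.28364845536124483 0.2732715075426953 O [571.08891759 -90.88929482]
ball [-1.7, 153.9] label [40.9, -42.9]
(196, 258, 62) [52.6, 69.6]
(408, 198, 62) [55.0, -65.3]
(242, 437, 12) [-53.8, 68.8]
(462, 377, 12) [-53.1, -74.2]
(138, 148, 57) [130.3, 85.6]
(405, 78, 57) [130.3, -85.5]
(140, 166, 57) [118.9, 87.4]
(405, 103, 57) [114.9, -81.1]
(250, 548, 26) [-123.4, 83.0]
(505, 478, 26) [-122.6, -79.7]
```

Emit:
send_rows --moves '[[[2.3,-2.5,0],-0.12,6],[[2.3,-2.5,0],-0.12,6],[[2.3,-2.5,0],-0.12,6],[[2.3,-2.5,0],-0.12,6],[[2.3,-2.5,0],-0.12,6],[[2.3,-2.5,0],-0.12,6],[[2.3,-2.5,0],-0.12,6],[[2.3,-2.5,0],-0.12,6],[[2.3,-2.5,0],-0.12,6],[[2.3,-2.5,0],-0.12,6],[[2.3,-2.5,0],-0.12,6],[[2.3,-2.5,0],-0.12,6]]'

```text
t: 1.1
tcp_pos: [442.1, 341.6, 224.2]
tcp_rot: [-3.126, 0.261, 0.015]
contact_force: [0.3, -0.1, 0.3]
gripper_width: 0.702
```

Emit:
send_rows --moves '[[[0.3,-3.8,0],-0.1,6],[[0.3,-3.8,0],-0.1,6],[[0.3,-3.8,0],-0.1,6],[[0.3,-3.8,0],-0.1,6],[[0.3,-3.8,0],-0.1,6],[[0.3,-3.8,0],-0.1,6],[[0.3,-3.8,0],-0.1,6],[[0.3,-3.8,0],-0.1,6],[[0.3,-3.8,0],-0.1,6],[[0.3,-3.8,0],-0.1,6],[[0.3,-3.8,0],-0.1,6],[[0.3,-3.8,0],0,6]]'

```text
t: 2.1
tcp_pos: [477.5, -134.6, 222.2]
tcp_rot: [-2.468, 1.927, 0.01]
contact_force: [1.4, 0.5, 0.6]
gripper_width: 0.7
```

Emit:
send_rows --moves '[[[-0.4,1.5,-2.5],0.04,6],[[0,0,-3],0,6],[[0,0,-3],0,6],[[0,0,-3],0,6],[[0,0,-3],0,6],[[0,0,-2.5],0,6],[[0,0,-1.5],0,6],[[0,0,0],0,6]]'

```text
t: 2.77
tcp_pos: [472.1, -133.1, 31.3]
tcp_rot: [-2.487, 1.903, -0.004]
contact_force: [-0.3, -0.2, -0.5]
gripper_width: 0.702
```

```bash
python3 - <<'E'
from h import *
t=read_camera("top"); s=read_camera("side"); q=sense(); print(q["tcp_pos"],q["tcp_rot"],q["contact_force"])
A=cv2.resize(t[140:300,270:460],None,fx=3,fy=3,interpolation=cv2.INTER_CUBIC)[:,:400]; B=cv2.resize(s[180:340,280:460],None,fx=3,fy=3)[:,:400]
cv2.imwrite("pics/d.png",np.hstack([A,B]))
E
```

```text
[ 473.89743454 -133.72284882   33.77932303] [-2.48511678  1.90218665 -0.01057206] [ 0.17627456 -0.77869302 -0.403553  ]
```

View pics/d.png

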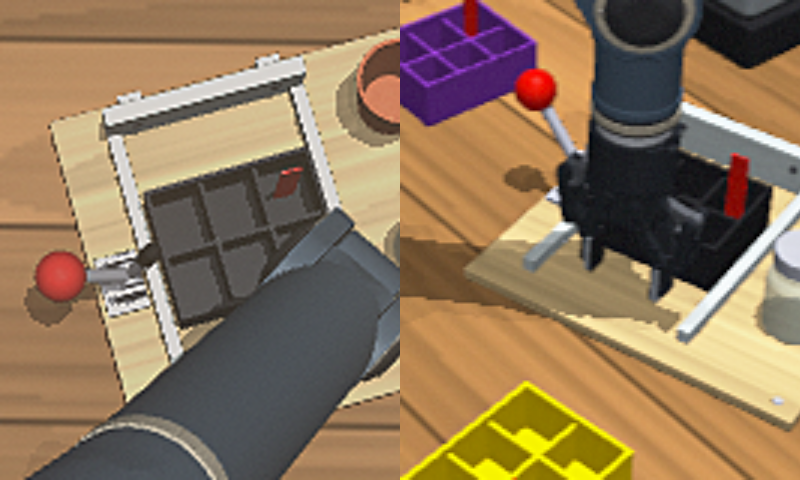

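Both fingers stand inside the channel behind the tray, at crop (590,265) and (655,290), with the clamp arm and jar clear. I'll centre the tool in y, lower it a little and start the push.

Emit:
send_rows --moves '[[[-0.4,1.3,-0.8],0,6],[[0,0,0],0,6],[[0.96,0.28,0],0,6],[[0.96,0.28,0],0,6],[[0.96,0.28,0],0,6],[[0,0,0],0,6]]'

```text
t: 3.37
tcp_pos: [505.9, -109.2, 30.4]
tcp_rot: [-2.481, 1.895, -0.025]
contact_force: [0.0, 0.5, -0.3]
gripper_width: 0.704
```

Emit:
send_rows --moves '[[[0.48,0.14,0],0,6],[[0.48,0.14,0],0,6],[[0.48,0.14,0],0,6],[[0.48,0.14,0],0,6]]'

```text
t: 3.7
tcp_pos: [525.2, -103.6, 30.6]
tcp_rot: [-2.483, 1.896, -0.021]
contact_force: [-2.2, -1.1, 1.6]
gripper_width: 0.702
```

Emit:
send_rows --moves '[[[0.48,0.14,-0.1],0,6],[[0.48,0.14,-0.1],0,6],[[0.48,0.14,-0.1],0,6],[[0.48,0.14,-0.1],0,6],[[0.48,0.14,-0.1],0,6],[[0.48,0.14,0],0,6],[[0.48,0.14,0],0,6],[[0.48,0.14,0],0,6]]'

```text
t: 4.37
tcp_pos: [565.7, -92.4, 24.4]
tcp_rot: [-2.483, 1.9, -0.016]
contact_force: [-1.8, -0.6, 1.9]
gripper_width: 0.698
```

```bash
python3 - <<'E'
from h import *
t=read_camera("top"); s=read_camera("side"); q=sense(); print(q["tcp_pos"],q["contact_force"])
A=cv2.resize(t[140:300,270:460],None,fx=3,fy=3,interpolation=cv2.INTER_CUBIC)[:,:400]; B=cv2.resize(s[180:340,320:460],None,fx=3,fy=3)[:,:400]
cv2.imwrite("pics/e.png",np.hstack([A,B]))
E
```

```text
[566.93019087 -91.96955152  24.54139252] [0.32688047 0.06184117 0.18006182]
```

View pics/e.png

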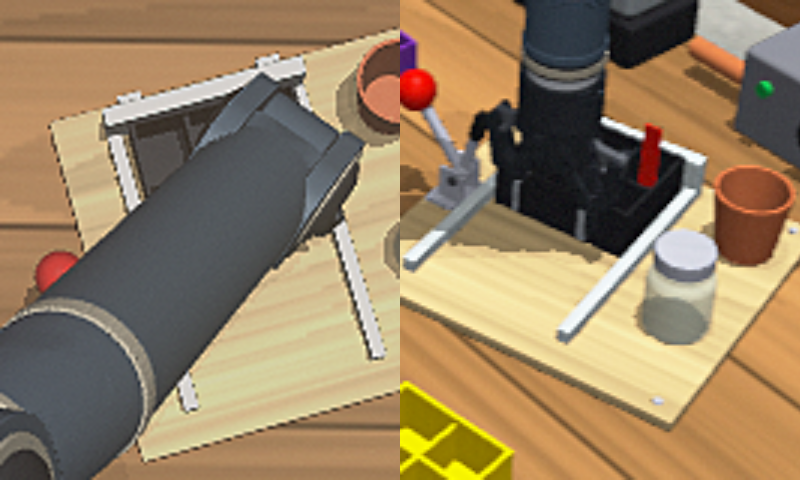

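The tray now lies close to the fence, whose shadowed gap in the top crop is small. The ball is still open at (418,90) in the side crop, and the pot and jar haven't moved. I'll creep forward until the force rises.

Emit:
send_rows --moves '[[[0.29,0.08,0],0,6],[[0.29,0.08,0],0,6],[[0.19,0.06,0],0,6]]'

```text
t: 4.72
tcp_pos: [567.9, -91.7, 23.8]
tcp_rot: [-2.49, 1.903, -0.001]
contact_force: [-3.0, -0.6, 2.3]
gripper_width: 0.706
```

Emit:
send_rows --moves '[[[0.19,0.06,0],0,6],[[0.19,0.06,0],0,6]]'

```text
t: 4.88
tcp_pos: [567.7, -91.6, 23.4]
tcp_rot: [-2.494, 1.905, 0.009]
contact_force: [-6.7, -1.8, 3.8]
gripper_width: 0.703
```

Emit:
send_rows --moves '[[[0.19,0.06,0],0,6],[[0.19,0.06,0],0,6]]'

```text
t: 5.05
tcp_pos: [567.5, -91.5, 23.2]
tcp_rot: [2.495, -1.907, -0.019]
contact_force: [-6.2, -2.1, 3.4]
gripper_width: 0.701
```

Emit:
send_rows --moves '[[[0.57,0.17,0],0,6],[[0.57,0.17,0],0,6],[[0.57,0.17,0],0,6]]'

```text
t: 5.3
tcp_pos: [566.8, -91.9, 22.1]
tcp_rot: [2.479, -1.894, -0.063]
contact_force: [-13.8, -3.8, 9.8]
gripper_width: 0.704
```

Blocked at 14 N with no further travel. I'll back off along the channel, rise, and then check.

Emit:
send_rows --moves '[[[-0.96,-0.28,0],0,6],[[-1.9,-0.56,0],0,6],[[-1.9,-0.56,0],0,6],[[-1.9,-0.56,0],0,6],[[-1.4,-0.4,2],0,0],[[-1,-0.3,3.5],0,0],[[0,0,4],0,0],[[0,0,4],0,0],[[0,0,4],0,0],[[0,0,3],0,0],[[0,0,2],0,0],[[0,0,0],0,0]]'

```text
t: 6.3
tcp_pos: [474.6, -118.9, 257.2]
tcp_rot: [2.482, -1.904, -0.054]
contact_force: [0.3, -0.4, -0.4]
gripper_width: -0.0
```

```bash
python3 - <<'E'
from h import *
t=read_camera("top"); s=read_camera("side"); q=sense(); print(q["tcp_pos"],q["tcp_rot"],q["contact_force"])
A=cv2.resize(t[140:300,270:460],None,fx=3,fy=3,interpolation=cv2.INTER_CUBIC)[:,:400]; B=cv2.resize(s[180:340,320:460],None,fx=3,fy=3)[:,:400]
cv2.imwrite("pics/f.png",np.hstack([A,B])); cv2.imwrite("pics/top_f.png",t)
c,d=redblob(s,375,430,205,270); print("label",c,d)
E
```

```text
[ 472.44611472 -118.06262167  253.64291501] [ 2.47862572 -1.90061527 -0.06207   ] [ 0.68925918 -0.88091215 -0.07861291]
label [403.12903226 231.64516129] [399 221   8  21 124]
```

View pics/f.png

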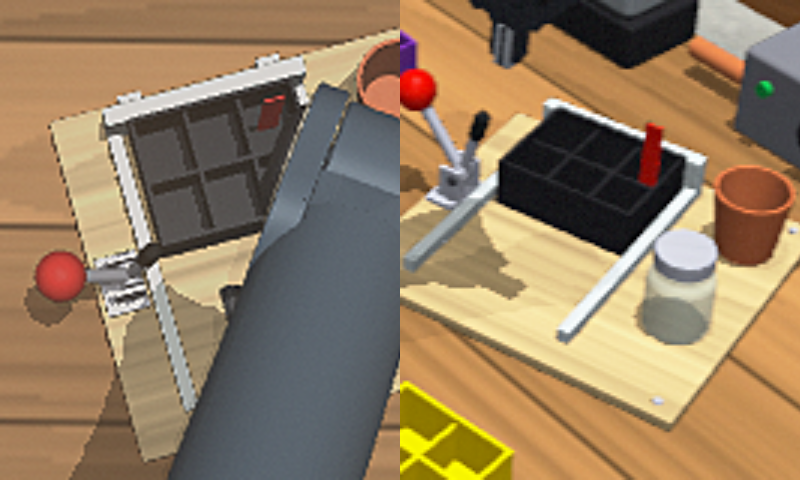

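The tray sits against the fence with no visible gap. Its near-left rim corner is by the clamp arm at crop (155,250), the clamp is open, and the tool is clear. I'll check the travel with numbers.

```bash
python3 - <<'E'
from h import *
ex=np.array([.96,.28]);ey=np.array([-.28,.96]);O=np.array([570.5,-91]); J=lambda P:np.round([(P[:2]-O)@ex,(P[:2]-O)@ey],1)
a=plane("side",(391.758,242.19),82);b=plane("side",(403.129,231.645),82); print("label",J(a),J(b),J(b)-J(a))
for u,v,z in[(150,258,62),(160,262,12),(133,127,62),(160,250,62),(265,228,12)]: print(u,v,z,J(plane("top",(270+u/3,140+v/3),z)))
print("tcp",J(sense()["tcp_pos"]))
E
```

```text
label [ 16.7 -53.7] [ 76.5 -56.2] [59.8 -2.5]
150 258 62 [ 1.5 81.1]
160 262 12 [ 5.6 71.3]
133 127 62 [110.4  65.4]
160 250 62 [ 5.7 71.6]
265 228 12 [ 10.1 -21.4]
tcp [-101.7    1.5]
```

```bash
python3 - <<'E'
from h import *
ex=np.array([.96,.28]);ey=np.array([-.28,.96]);O=np.array([570.5,-91])
s=cv2.cvtColor(read_camera("side"),cv2.COLOR_BGR2GRAY).astype(np.float32)
for y in(-50,-30,-10,10,30):
    xs=np.arange(-170,30,.5); P=[proj("side",np.r_[O+ex*x+ey*y,12]) for x in xs]
    v=cv2.remap(s,np.float32([[p[0] for p in P]]),np.float32([[p[1] for p in P]]),cv2.INTER_LINEAR)[0]
    g=np.convolve(v,np.r_[np.ones(6),-np.ones(6)]/6,'same')
    f=lambda a,b:[(xs[i],round(float(g[i]))) for i in [np.where((xs>=a)&(xs<=b))[0][0]+np.argmax(abs(g[(xs>=a)&(xs<=b)]))]]
    print(y,f(-168,-130),f(-20,26))
t=cv2.imread("pics/top_f.png",0)
for y in(40,20,-10): print(y,[int(t[int(round(p[1])),int(round(p[0]))]) for p in [proj("top",np.r_[O+ex*x+ey*y,60]) for x in range(96,136,2)]])
E
```

```text
-50 [(np.float64(-148.0), 75)] [(np.float64(12.0), -121)]
-30 [(np.float64(-148.0), 75)] [(np.float64(12.5), -86)]
-10 [(np.float64(-148.0), 78)] [(np.float64(13.5), -93)]
10 [(np.float64(-148.5), 66)] [(np.float64(12.5), -123)]
30 [(np.float64(-148.5), 73)] [(np.float64(13.5), -100)]
40 [81, 81, 81, 82, 50, 50, 50, 49, 48, 48, 52, 60, 237, 220, 220, 214, 213, 219, 219, 174]
20 [78, 79, 83, 82, 52, 49, 86, 62, 60, 49, 49, 59, 189, 220, 220, 211, 213, 216, 216, 210]
-10 [59, 81, 81, 84, 47, 50, 50, 48, 48, 55, 55, 64, 139, 222, 218, 213, 210, 215, 227, 208]
```

The near face sits 160.5–162 mm beyond the board's near edge, against 160 nominal, and the rim meets the fence, so the tray is home. Next is the clamp: I'll go outside the ball with shut fingers.

Emit:
send_rows --moves '[[[0.4,3.4,0],0,0],[[0.4,3.4,0],0,0],[[0.4,3.4,0],0,0],[[0.4,3.4,0],0,0],[[0.4,3.4,0],0,0],[[0.4,3.4,0],0,0],[[0.4,3.4,0],0,0],[[0,0,0],0,0],[[0,0,0],0,0]]'

```text
t: 7.2
tcp_pos: [489.4, 129.9, 236.2]
tcp_rot: [2.449, -1.895, -0.086]
contact_force: [-0.5, -0.4, -0.6]
gripper_width: 0.003
```

Emit:
send_rows --moves '[[[1.5,0.4,-1],0,0],[[0,0,-3],0,0],[[0,0,-3],0,0],[[0,0,-3],0,0],[[0,0,-2.5],0,0],[[0,0,-1],0,0],[[0,0,0],0,0],[[0,0,0],0,0]]'

```text
t: 7.87
tcp_pos: [500.3, 127.2, 88.0]
tcp_rot: [2.431, -1.896, -0.094]
contact_force: [0.2, 0.2, 0.3]
gripper_width: -0.001
```

Emit:
send_rows --moves '[[[0.6,0.2,1.4],0,0],[[0.28,-0.96,0.2],0,0],[[0.28,-0.96,0],0,0],[[0.28,-0.96,0],0,0],[[0.28,-0.96,0],0,0]]'

```text
t: 8.28
tcp_pos: [519.7, 88.2, 107.9]
tcp_rot: [2.436, -1.898, -0.09]
contact_force: [-1.8, 6.6, 3.7]
gripper_width: -0.003
```

Emit:
send_rows --moves '[[[0.28,-0.96,0],0,0],[[0.28,-0.96,0],0,0],[[0.28,-0.96,0],0,0]]'

```text
t: 8.53
tcp_pos: [521.8, 81.2, 114.1]
tcp_rot: [2.456, -1.903, -0.16]
contact_force: [-9.4, 16.0, 20.0]
gripper_width: 0.0
```

```bash
python3 - <<'E'
from h import *
t=read_camera("top"); s=read_camera("side"); q=sense(); print(q["tcp_pos"],q["contact_force"],q["wrist_torque"],q["joint_positions"])
A=cv2.resize(t[140:300,250:400],None,fx=3,fy=3,interpolation=cv2.INTER_CUBIC)[:,:400]; B=cv2.resize(s[150:270,280:380],None,fx=4,fy=4,interpolation=cv2.INTER_CUBIC)[:,:400]
cv2.imwrite("pics/g.png",np.hstack([A,B]))
c,d=redblob(s,300,370,180,240); print(c,d)
E
```

```text
[522.02157226  80.48576443 114.62444673] [-10.35959201  17.18256615  22.98935262] [ 3.53883348  2.68610445 -0.41660735] [-0.67821433  0.47083294  0.62939915  1.96182656 -0.40045448  0.92934007
 -1.14564995]
[326.91549296 208.6971831 ] [321 202  13  14 142]
```

View pics/g.png

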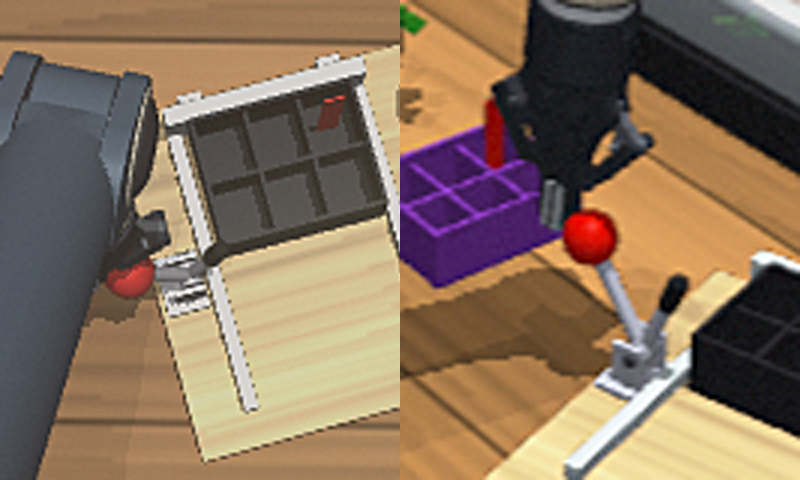

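The fingers press the ball from outside (side crop: ball (590,237), fingertip (555,200)), but it has moved only a few millimetres. The measured force runs along the handle bar because friction stops the rising ball from sliding on the finger. I'll back off, lower the tool, and push along the ball's arc, rising with it.

Emit:
send_rows --moves '[[[-0.4,1.4,0],0,0],[[-0.3,1.0,-0.8],0,0],[[0,0,-1.2],0,0],[[0,0,0],0,0],[[0,0,0],0,0]]'

```text
t: 9.05
tcp_pos: [515.2, 103.5, 94.7]
tcp_rot: [2.457, -1.909, -0.161]
contact_force: [0.3, 0.3, 0.6]
gripper_width: 0.001
```

Emit:
send_rows --moves '[[[0.28,-0.96,0],0,0],[[0.2,-0.7,0.5],0,0],[[0.2,-0.7,0.6],0,0],[[0.2,-0.7,0.6],0,0]]'

```text
t: 9.38
tcp_pos: [523.5, 71.1, 111.2]
tcp_rot: [2.454, -1.909, -0.169]
contact_force: [0.4, 1.1, -0.6]
gripper_width: -0.002
```

Emit:
send_rows --moves '[[[0.22,-0.77,0.5],0,0],[[0.22,-0.77,0.5],0,0]]'

```text
t: 9.55
tcp_pos: [528.8, 52.0, 122.8]
tcp_rot: [2.452, -1.911, -0.165]
contact_force: [0.4, 0.7, -0.9]
gripper_width: 0.001
```

Emit:
send_rows --moves '[[[0.22,-0.77,0.1],0,0],[[0.22,-0.77,0],0,0],[[0.22,-0.77,0],0,0],[[0,0,0],0,0]]'

```text
t: 9.88
tcp_pos: [537.9, 20.3, 126.3]
tcp_rot: [2.447, -1.92, -0.155]
contact_force: [0.6, -0.7, -0.3]
gripper_width: 0.001
```

```bash
python3 - <<'E'
from h import *
t=read_camera("top"); s=read_camera("side"); q=sense(); print(q["tcp_pos"],q["contact_force"])
c,d=redblob(s,300,385,180,260); print(c,d)
ex=np.array([.96,.28]);ey=np.array([-.28,.96]);O=np.array([570.5,-91])
for y,z in((154,114),(100,132),(46,114)): print(y,proj("side",np.r_[O-2*ex+y*ey,z]))
A=cv2.resize(t[140:300,250:400],None,fx=3,fy=3,interpolation=cv2.INTER_CUBIC)[:,:400]; B=cv2.resize(s[150:270,300:400],None,fx=4,fy=4,interpolation=cv2.INTER_CUBIC)[:,:400]
cv2.imwrite("pics/i.png",np.hstack([A,B]))
E
```

```text
[537.33272588  22.38418844 125.92259613] [ 0.05316338 -0.23591768  0.58092833]
[355.46835443 219.94303797] [349 213  14  15 158]
154 [324.14641846 209.79681588]
100 [340.51434479 210.91110112]
46 [357.01559059 223.0556064 ]
```

View pics/i.png

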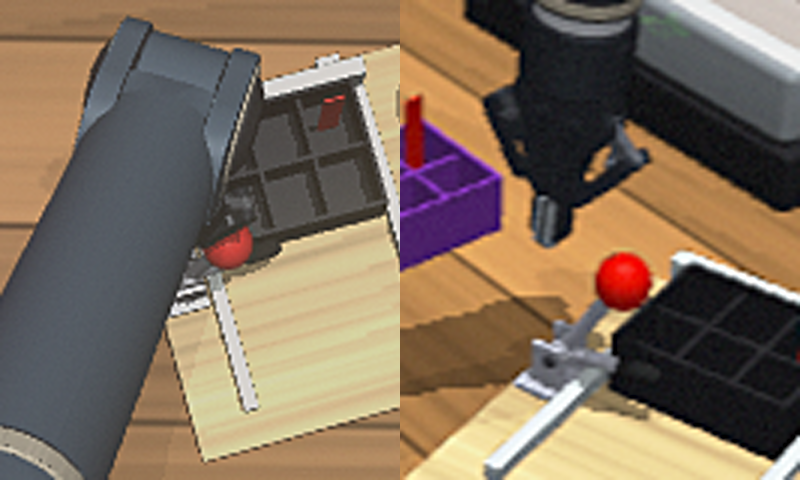

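It snapped over: the ball is now at side crop (622,281), leaning inward, and the arm lies in front of the tray. I'll retreat upward and outward, then check the final angle.

Emit:
send_rows --moves '[[[-0.3,1.2,2],0,0],[[-0.3,1,3],0,0],[[-0.3,2,3.5],0,0],[[-0.5,3,2],0,0],[[-0.5,3.8,0],0,0],[[-0.5,3.8,0],0,0],[[-0.5,3.8,0],0,0],[[-0.5,3.8,0],0,0],[[0,0,0],0,0],[[0,0,0],0,0]]'

```text
t: 10.82
tcp_pos: [494.5, 260.2, 233.5]
tcp_rot: [2.45, -1.91, -0.168]
contact_force: [0.3, -1.2, -0.1]
gripper_width: 0.001
```

```bash
python3 - <<'E'
from h import *
t=read_camera("top"); s=read_camera("side"); q=sense(); print(q["tcp_pos"],q["contact_force"],q["t"])
a,b=redblob(t,300,345,200,250);c,d=redblob(s,330,385,190,260); P,e=tri(a,c); print(a,c,P,e,b,d)
ex=np.array([.96,.28]);ey=np.array([-.28,.96]);B0=np.array([527.2,56.6])
r=P[:2]-B0; y=r@ey+154; print("jig y",y,"x",r@ex-2,"theta",0.643+np.arctan2(100-y,P[2]-42))
l,m=redblob(s,380,430,205,270); print("label",l)
g=cv2.cvtColor(s,cv2.COLOR_BGR2GRAY).astype(np.float32)
O=np.array([570.5,-91])
for yy in(-50,-30):
    xs=np.arange(-20,26,.5);Q=[proj("side",np.r_[O+ex*x+ey*yy,12]) for x in xs]
    v=cv2.remap(g,np.float32([[p[0] for p in Q]]),np.float32([[p[1] for p in Q]]),cv2.INTER_LINEAR)[0]
    k=np.convolve(v,np.r_[np.ones(6),-np.ones(6)]/6,'same')[6:-6]; print(yy,xs[6:-6][np.argmin(k)])
A=cv2.resize(t[140:300,250:400],None,fx=3,fy=3,interpolation=cv2.INTER_CUBIC)[:,:400]; B=cv2.resize(s[170:290,320:420],None,fx=4,fy=4,interpolation=cv2.INTER_CUBIC)[:,:400]
cv2.imwrite("pics/k.png",np.hstack([A,B]))
E
```

```text
[494.5438195  259.64590217 233.36446814] [ 0.18474577 -1.21708351  0.19729692] 10.9167
[335.44 217.45] [358.2875  222.94375] [559.68593751 -48.42214694 113.2189937 ] 0.3545285276303849 [329 212  14  12 100] [352 216  14  15 160]
jig y 44.08267643576157 x -0.2197011356084566 theta 1.3086179062682946
label [403.12903226 231.64516129]
-50 12.0
-30 12.5
```

View pics/k.png

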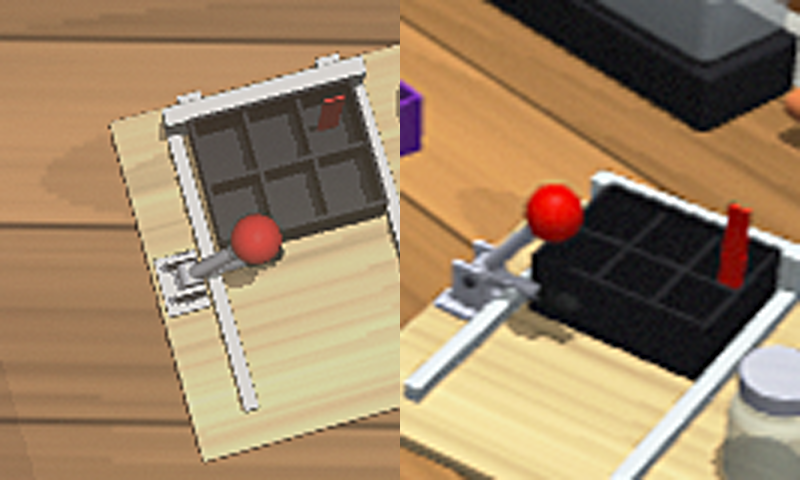

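The clamp is shut: the ball in the side crop is at (553,212), the measured angle is 1.31 rad, and the arm lies level behind the tray. The tray hasn't moved (same label pixels and same near edge), and the robot is clear.

```bash
python3 -c "
from workcell import *
print(hand_in())"
```

```text
the job is handed in; nothing more can be done
None
```

The tray is home against the back stop, the clamp is snapped shut behind it, and I handed the job in at about 11 s of the 48 s allowed. `hand_in()` reports no verdict, so the result rests on my own checks below.

**Tray:** I pushed the black labelled tray about 60 mm along the channel with both fingers until it stopped at the fence, at about 14 N. In the images its near face was 160.5–162 mm from the board's near edge, against 160 mm nominal.

**Clamp:** My first push on the ball jammed at up to about 30 N, because friction turned the force along the handle bar. I backed off and pushed along the ball's arc at about 1 N, and it snapped over. Two-view triangulation put the ball at about y = 44, z = 113 mm in the jig's frame, which is 1.31 rad.

**Last checks:**
- The tray's label and near edge had not moved after the snap.
- The tool was well clear, at z = 233 mm.
- The clay pot and jar looked unmoved in the views I took. I did not measure them, and I did not recheck the seedling, green pot, dibber or spare tray after the moves. The arm stayed away from those.
- My hand-read points on the tray disagreed with the 160.5–162 mm edge measurement by up to about 5–8 mm. I trusted the edge measurement.

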